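Sweep the loose screws into the counting tray's trough and shut the lid

ROBOT

A 6-joint arm with a two-finger parallel gripper is mounted at the origin on a cart in front of the work surface, level with it; the furniture and walls round the work are solid. World frame = base frame: x ahead of the robot, y to its left, z up, the work surface at z = 0. Lengths are in m, angles in rad, forces in N, time in s.
With the tool pointing down it reaches from about 0.3 to 0.75 m from the base axis. Payload 8.5 kg.
Tool frame: the origin (TCP) lies between the finger pads; the fingertips stand 19 mm ahead of it and the grasp point (between the pads) is the TCP; z points along the fingers, y is the line along which they close (so a half turn about z gives the same grasp; the last joint's range is limited). The gripper opens to 85 mm and grips with 20 to 120 N. Pads are 22 mm wide; open, the fingers measure 114 mm over their backs; the gripper's body (76 mm by 85 mm) begins 54 mm behind the grasp point. The pads swing forward as they close: fully open they stand 13 mm farther back than shut.
Start: joints at [-1.42, 0.381, 1.297, -0, 1.464, -0.215], TCP at [0.197, -0.514, 0.218] pointing down, gripper open.
Joint ranges: [-3.11, 3.11], [-0.89, 2.33], [0.22, 2.48], [-1.42, 4.56], [0.17, 2.85], [-2.88, 2.88]. Speed limits (rad/s): [2.39, 2.39, 3.14, 3.14, 3.14, 3.14].

INTERFACE

Orientations are given as a unit quaternion [w, x, y, z].
In Python, from workcell import env gives the robot as it stands.
- The arm moves only by the tool arm_command, never from a script. Its argument "commands" is a list of rows, each a list of 3 entries, a list of its own where there are three numbers: the shift along the tool's x, y, z in mm, then the turn about the tool's z in units of 5 degrees (1.0 is 5 degrees), then the closure, from 0 (fully open) to 1 (shut). In form: [[[tx, ty, tz], roll, jaw], ...]. A call has 1 to 20 rows; each row shifts and turns the commanded pose from where the row before left it, along the tool's axes as they then stand; what a row does not reach is not made up. A row lasts 1/10 s, in which the tool goes at most 50 mm and 8.59 degrees, less where a joint would pass 70% of its speed; a pose out of reach is approached as far as the arm can. A call with a gripper value outside its range is refused whole. The fingers move at their own pace and stop on an object; "grip_force" is the grip in N (left out, the last holds). Time passes only in rows, so rows that do not move let the fingers close. It gives the time, the measured TCP pose, the force, the opening and the grip force at its end, in the units of the state.
- env.read_state(): the state, without advancing time (a new reading comes with each control period).
- env.camera(name): name is "side" or "top"; returns the picture (384x512x3 uint8, red, green, blue); there is no depth.
- env.camera_info(name): a dict with "fov_y" (degrees; the focal length in pixels is half the picture's height over the tangent of half this angle, whatever the lens; pixels are square), "cx", "cy" (the principal point, pixels), "eye" and "orientation" of the camera in the world. Camera axes: x right, y down, z forward; pixel columns grow to the right and rows downward; lengths in m; the calibration is good to about 2 mm. A picture is of the moment at which its call begins. camera_info takes no time and is no camera call.
- env.close_job(): hands the job in; it is judged then, once.
The state is a dict: "t": time; "joint_pos": joint angles; "joint_velocities": joint speeds; "effort": joint torques, N m; "position": TCP position; "tcp_rot": TCP orientation; "ft_force": force on the tool from outside, world axes, zero at the start; "wrist_torque": the same for the moment, N m; "opening": opening from 0.0 (shut) to 1.0 (fully open); "finger_force": force on a finger pad.
Only numpy, scipy, OpenCV 4.12 (cv2) and the standard library are available. Lean on these libraries where they do the work, as an engineer would, in place of code of your own. Each camera call takes 0.05 s, during which the arm holds its last target. There are 200 camera calls.

TASK

Three black cap screws lie on the deck of the parts counting tray. With the fingertips, sweep all three across the deck into the open trough along the tray's edge - push them, do not pick any of them up - and then swing the trough's hinged lid over and push it fully shut on them. Leave the steel post standing where it is on the deck, and leave the glass vial and the clamp fork beside the tray undisturbed.

Things in the scene. Friction and masses are not known exactly. Their poses are not given: they have to be found in the camera images.
- tray: Parts counting tray, 206 x 180 mm, fixed to the table: a white raised deck with aluminium rims on three sides and a lidded trough along its -y side. Origin: on the table under the tray. x runs along the trough, y across the deck away from the trough, z up. Screws and post stand in four lanes across the deck (x = -66, -22, 22, 66 mm, +-5 mm), one in each, in any order.
- deck_mid (a point): Centre of the flat deck's top, 36 mm above the table; axes as the tray's. The deck reaches 98 mm to either side along x and 62.5 mm along y: at -y it ends in a sheer open edge to the trough; at +y and both x ends stand rims 5 mm thick and 8 mm higher than the deck.
- trough_mid (a point): Centre of the trough's floor, 6 mm above the table and 30 mm below the deck; axes as the tray's. The trough is 44 mm wide inside (y +-22 mm, the deck's edge at +22) and 196 mm long; its 4 mm outer wall and its end walls are as high as the deck.
- screw_0_mid (a point): M6 black socket cap screw lying on the tray's deck, 26 mm long over all, head 10 mm across, treated as 10 mm high and wide; this point is its centre, 5 mm up from its underside as it lies at the start. Its long axis is its own y. Weighs about 12 g
- screw_1_mid (a point): M6 black socket cap screw lying on the tray's deck, 26 mm long over all, head 10 mm across, treated as 10 mm high and wide; this point is its centre, 5 mm up from its underside as it lies at the start. Its long axis is its own y. Weighs about 12 g
- screw_2_mid (a point): M6 black socket cap screw lying on the tray's deck, 26 mm long over all, head 10 mm across, treated as 10 mm high and wide; this point is its centre, 5 mm up from its underside as it lies at the start. Its long axis is its own y. Weighs about 12 g
- trough_lid (a joint): Angle of the trough's aluminium lid, rad: 0 = shut flat over the trough, 1.57 = upright, 1.7 to 2.1 at the start (leaning outward, away from the deck), stop at 2.2. The lid is a 3 mm plate, 194 mm long. The hinge is stiff: the lid stays where it is left; moving it takes up to about 1 N at the free edge, so it must be pushed all the way down.
- lid_hinge (a point): Middle of the lid's hinge line, which runs along the tray's x on the outside of the trough, 50 mm from the deck's edge and 38.5 mm above the table. The lid reaches 55 mm from it; shut, the plate's top is 40 mm and its rolled free edge 41.5 mm above the table, lapping about 5 mm over the deck.
- lid_edge (a point): Middle of the lid's free edge (a rolled edge 5 mm thick).
- post_mid (a point): Plain steel post, 12.7 mm in diameter, 50 mm tall, standing on end on the deck; this point is its centre, half-way up. It must stay.
- vial_mid (a point): Glass vial, 21 mm in diameter, 44 mm tall, standing on the table beyond the tray's +x side; this point is its centre, half-way up. It must stay.
- fork_mid (a point): Black clamp fork, 28 x 56 x 9 mm, lying flat on the table beside the tray's +y side; this point is its centre. It must stay.

How it is judged:
By the outcome, as a careful person would: the job done as asked, in the order asked, and still so for the second after the job is handed in, with the robot touching nothing.
It also fails if it takes over 54 s, if anything falls off the work surface, if the arm or the gripper's body presses on something with over 40 N, if the wrist force passes 120 N, or if a joint passes its speed limit or range.

## Working session

There is one attempt and no reset: what is moved stays moved. The work goes in short steps, Python scripts to look and compute and a tool call to move; the robot and the scene stay as the last step left them, time stands still between calls to the robot, and variables do not carry over. Pictures are saved under pics/ and viewed, at most 10 in all, crops included, and the job is handed in when it is done.

Besides the shell and the picture viewer there is one more tool, called after ">>>" by a JSON object that holds its "name" and its "arguments", one argument or row to a line. arm_command: Moves the arm, as the interface text tells. Its arguments: {"type":"object","properties":{"commands":{"type":"array"},"grip_force":{"type":"number"}},"required":["commands"]}

```bash
mkdir -p pics; ls; python3 - <<'E'
from workcell import env
import cv2
for n in("top","side"):
    im=env.camera(n); cv2.imwrite(f"pics/{n}0.png",im[:,:,::-1]); print(n,env.camera_info(n))
s=env.read_state(); print(s["t"],s["position"],s["tcp_rot"],s["opening"])
E
```

```text
pics
top {'fov_y': 51.99560679200736, 'cx': 252.48056726824086, 'cy': 190.00096209375988, 'eye': array([0.47723744, 0.00857594, 0.92077813]), 'orientation': array([ 0.06474578, -0.70038181,  0.70845102, -0.0580556 ])}
side {'fov_y': 42.88555217594292, 'cx': 251.124792075456, 'cy': 194.3944761827486, 'eye': array([ 0.57050571, -0.82181634,  0.49388345]), 'orientation': array([-0.52751507,  0.84906979, -0.02671569,  0.00972729])}
0.1 [ 0.19668137 -0.51333089  0.21726458] [-6.55703342e-04  9.83321110e-01  1.81876782e-01  1.28780423e-05] 1.0006036164667849
```

View pics/top0.png

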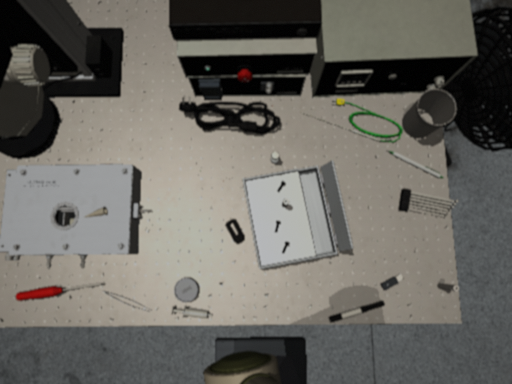

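View pics/side0.png

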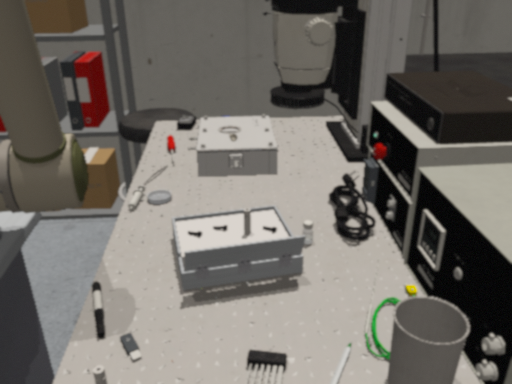

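The top view shows the tray at about (245-350, 163-270). Screws are near (282,186), (277,227) and (286,247), the post near (287,204), the lid leaning outward on the right, the vial at (276,158) and the fork at (235,231). The side view agrees.

```bash
cat > h.py <<'E'
import numpy as np,cv2
from scipy.spatial.transform import Rotation as R
from workcell import env
def cam(n):
    i=env.camera_info(n); w,x,y,z=i["orientation"]
    return R.from_quat([x,y,z,w]).as_matrix(),np.array(i["eye"]),192/np.tan(np.radians(i["fov_y"]/2)),i["cx"],i["cy"]
def ray(n,uv,z):
    M,e,f,cx,cy=cam(n); d=M@np.array([(uv[0]-cx)/f,(uv[1]-cy)/f,1]); return e+d*(z-e[2])/d[2]
def proj(n,p):
    M,e,f,cx,cy=cam(n); q=M.T@(np.array(p)-e); return np.array([f*q[0]/q[2]+cx,f*q[1]/q[2]+cy])
def dark(im,box,th=70):
    x0,y0,x1,y1=box; m=(im[y0:y1,x0:x1].max(2)<th).astype(np.uint8)
    n,l,s,c=cv2.connectedComponentsWithStats(m)
    return [(c[k]+[x0,y0],s[k,4],cv2.minAreaRect(np.argwhere(l==k)[:,::-1].astype(np.float32)+np.float32([x0,y0]))) for k in range(1,n) if s[k,4]>5]
E
python3 - <<'E'
from h import *
im=cv2.imread("pics/top0.png")
for c,a,r in dark(im,(255,178,300,258)): print(c.round(1),a,[np.round(q,1) for q in r],ray("top",c,.041).round(4))
cv2.imwrite("pics/crop0.png",cv2.resize(im[150:280,225:365],None,fx=4.5,fy=4.5,interpolation=cv2.INTER_CUBIC))
E
```

```text
[281.4 185.3] 17 [array([281.3, 186.4]), array([2.7, 9.4]), np.float64(26.6)] [ 0.6419 -0.0497  0.041 ]
[284.3 205.3] 7 [array([284.3, 205.4]), array([3.6, 1.3]), np.float64(26.6)] [ 0.596  -0.0551  0.041 ]
[277.3 224.9] 14 [array([277.4, 226. ]), array([2.1, 8.4]), np.float64(9.5)] [ 0.5521 -0.0384  0.041 ]
[285.4 246.1] 17 [array([284.9, 246.7]), array([2.2, 9.4]), np.float64(26.6)] [ 0.5049 -0.0554  0.041 ]
```

View pics/crop0.png

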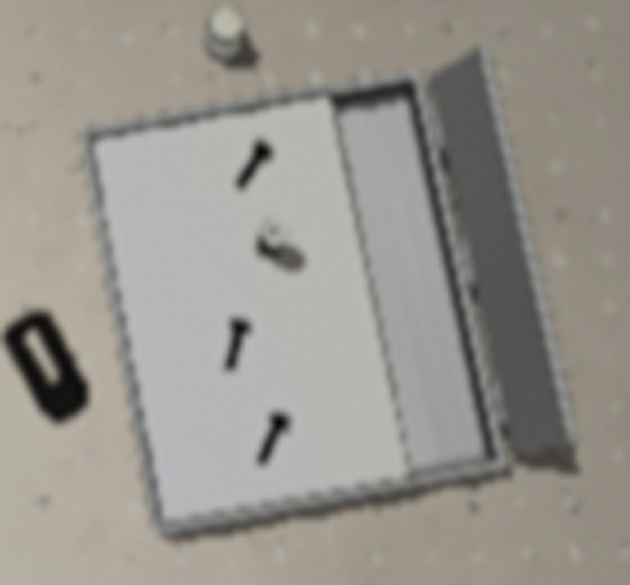

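The crop (4.5x, offset (225,150)) shows the deck/trough edge running from (332,97) to (410,475). The outer +y rim corners are at (88,133) and (165,532). Screw centres are at (252,166), (236,345) and (272,440), and the post is around (270,240).

```bash
python3 - <<'E'
from h import *
px=lambda c:np.array(c)/4.5+[225-.4,150-.4]
W=lambda c,z:ray("top",px(c),z)
E1,E2=W((332,97),.036),W((410,475),.036); C1,C2=W((88,133),.044),W((165,532),.044)
print(E1,E2,np.linalg.norm(E1-E2),C1,C2,np.linalg.norm(C1-C2))
for a,b in((E1,E2),(C1,C2)): print("yaw",np.degrees(np.arctan2((a-b)[1],(a-b)[0])))
d=(E1-E2)[:2]/np.linalg.norm(E1-E2)+(C1-C2)[:2]/np.linalg.norm((C1-C2)[:2]); d/=np.linalg.norm(d); n=np.array([-d[1],d[0]])
# edge y_t: deck edge E ; rim outer = E+125+5=130mm
print("width",((C1-E1)[:2]@n,(C2-E2)[:2]@n))
ym=np.mean([E1[:2]@n+.0625,E2[:2]@n+.0625,C1[:2]@n-.0675,C2[:2]@n-.0675]); xm=np.mean([q[:2]@d for q in(E1,E2,C1,C2)])
o=d*xm+n*ym; yaw=np.degrees(np.arctan2(d[1],d[0])); print("deckmid",o,"yaw",yaw)
T=lambda p:np.round([(p[:2]-o)@d*1e3,(p[:2]-o)@n*1e3],1)
for nm,c in(("A",(252,166)),("B",(236,345)),("C",(272,440))): print(nm,T(W(c,.041)))
print("post top?",T(W((272,235),.086)),"base",T(W((268,245),.036)))
print("post side base",T(ray("side",(247,236),.036)),"top",T(ray("side",(247.5,210),.086)))
print("vial base side",T(ray("side",(308,244),0)),"fork",T(W((47,366),.009)))
print("lid far corners",[T(W((480,50),.08)),T(W((575,468),.08))])
im=cv2.imread("pics/side0.png")
cv2.imwrite("pics/crop1.png",cv2.resize(im[195:305,165:325],None,fx=5,fy=5,interpolation=cv2.INTER_CUBIC))
np.savez("tray.npz",o=o,d=d,n=n)
E
```

```text
[ 0.67537741 -0.0897968   0.036     ] [ 0.48454002 -0.12227762  0.036     ] 0.19358179985088939 [0.65656222 0.0347409  0.044     ] [ 0.45844325 -0.00129079  0.044     ] 0.20136884584510661
yaw 9.65927071614806
yaw 10.307663399712828
width (np.float64(0.12591380237163477), np.float64(0.1236790675905983))
deckmid [ 0.56916414 -0.04711822] yaw 9.983467057930445
A [ 68.8 -12.8]
B [-18.3  12.6]
C [-67.3   4.3]
post top? [ 26.7 -11.4] base [ 28.5 -13.3]
post side base [ 27.1 -23.3] top [ 30. -18.]
vial base side [144.8 -21.9] fork [ -8.6 107.9]
lid far corners [array([  97.9, -129.5]), array([-106.6, -129.2])]
```

View pics/crop1.png

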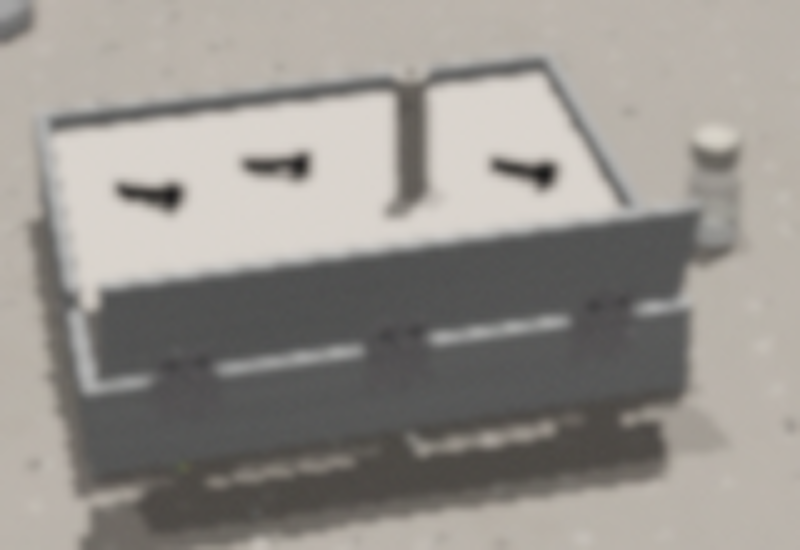

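>>> {"name": "arm_command", "arguments": {
  "commands": [
    [[0,0,0],-1.58,1],
    [[0,0,0],-1.58,1],
    [[0,0,0],-1.58,1],
    [[0,0,0],-1.58,1],
    [[0,0,0],-1.58,1],
    [[0,0,0],-1.58,1],
    [[0,0,0],-1.58,1],
    [[0,0,0],-1.58,1],
    [[0,0,0],-1.58,1],
    [[0,0,0],-1.58,1]
  ],
  "grip_force": 30
}}

```text
t: 1.1
position: [0.1967, -0.5134, 0.2174]
tcp_rot: [-0.0, 0.641, 0.768, 0.0]
ft_force: [-0.2, 0.5, 0.1]
opening: -0.001
finger_force: 0.0
```

>>> {"name": "arm_command", "arguments": {
  "commands": [
    [[23.8,21.1,0],0,1],
    [[23.8,21.1,0],0,1],
    [[23.8,21.1,0],0,1],
    [[23.8,21.1,0],0,1],
    [[23.8,21.1,0],0,1],
    [[23.8,21.1,0],0,1],
    [[23.8,21.1,0],0,1],
    [[23.8,21.1,0],0,1],
    [[23.8,21.1,0],0,1],
    [[23.8,21.1,0],0,1],
    [[23.8,21.1,0],0,1],
    [[23.8,21.1,0],0,1],
    [[23.8,21.1,0],0,1],
    [[23.8,21.1,0],0,1],
    [[23.8,21.1,0],0,1],
    [[23.8,21.1,0],0,1],
    [[23.8,21.1,0],0,1],
    [[23.8,21.1,0],0,1],
    [[0,0,0],0,1],
    [[0,0,0],0,1]
  ]
}}

```text
t: 3.1
position: [0.4965, -0.0257, 0.2174]
tcp_rot: [-0.0, 0.643, 0.766, -0.0]
ft_force: [-0.9, 0.2, -0.1]
opening: -0.0
finger_force: 0.0
```

```bash
cat >> h.py <<'E'
_t=np.load("tray.npz"); o,d,n=_t["o"],_t["d"],_t["n"]
def T(p): return np.round([(p[:2]-o)@d*1e3,(p[:2]-o)@n*1e3],1)
def st():
    s=env.read_state(); w,x,y,z=s["tcp_rot"]; M=R.from_quat([x,y,z,w]).as_matrix()
    print("t",round(s["t"],2),"tray xy",T(s["position"]),"z",round(s["position"][2]*1e3,1),"yaw",round(np.degrees(np.arctan2(M[1,0],M[0,0])),2),"F",np.round(s["ft_force"],1),"open",round(s["opening"],3),"tilt",M[:2,2].round(4))
def shot(name,cam,box,f):
    im=env.camera(cam)[:,:,::-1]; x0,y0,x1,y1=box
    cv2.imwrite(f"pics/{name}.png",cv2.resize(im[y0:y1,x0:x1],None,fx=f,fy=f,interpolation=cv2.INTER_CUBIC))
E
python3 -c "
from h import *
st()"
```

```text
t 3.1 tray xy [-67.8  33.7] z 217.4 yaw 100.04 F [-0.9  0.2 -0.1] open -0.0 tilt [-0.001  0.   ]
```

>>> {"name": "arm_command", "arguments": {
  "commands": [
    [[0,0,25],0,1],
    [[0,0,30],0,1],
    [[0,0,30],0,1],
    [[0,0,30],0,1],
    [[0,0,25],0,1],
    [[0,0,10],0,1],
    [[0,0,5],0,1],
    [[0,0,0],0,1]
  ]
}}

```text
t: 3.9
position: [0.4968, -0.0264, 0.0632]
tcp_rot: [0.0, 0.643, 0.766, 0.0]
ft_force: [0.4, -0.5, 0.8]
opening: -0.004
finger_force: 0.0
```

```bash
python3 -c "
from h import *
st(); shot('s1','side',(165,175,325,285),5)"
```

```text
t 3.9 tray xy [-67.7  32.9] z 63.2 yaw 99.93 F [ 0.4 -0.5  0.8] open -0.004 tilt [ 0.0003 -0.0001]
```

View pics/s1.png

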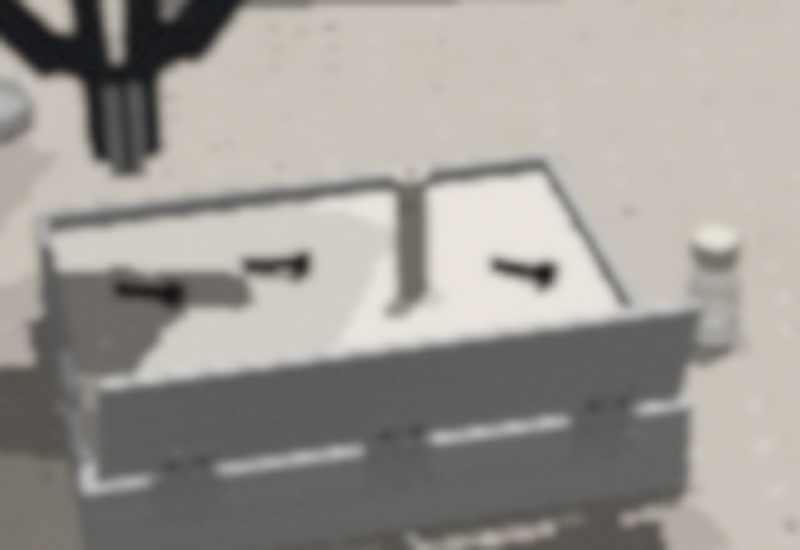

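The tip is seen at crop (125,170), px (190,209), higher than expected. I'll check it against the projection.

```bash
python3 -c "
from h import *
p=np.array(env.read_state()['position'])
for z in (.044,.063,.08,.1,.12): print(z,proj('side',[p[0],p[1],z]))
print([proj('side',[*(o+d*x+n*y),.044]).round(1) for x,y in((-98,62.5),(98,62.5),(-67,4))] if 0 else [proj('side',[*(o+d*x+n*y),.044]).round(1) for x,y in((-.098,.0625),(.098,.0625),(-.067,.004))])
st(); im=env.camera('side'); m=dark(im,(165,175,200,225),60); print([(c,a) for c,a,r in m])
im=env.camera('top');cv2.imwrite('pics/t1.png',cv2.resize(im[130:290,205:375,::-1],None,fx=3.5,fy=3.5,interpolation=cv2.INTER_CUBIC))"
```

```text
0.044 [190.6890835  223.57030353]
0.063 [190.00300901 214.59168566]
0.08 [189.37817506 206.4145193 ]
0.1 [188.62942949 196.61572864]
0.12 [187.86550441 186.61828453]
[array([172.7, 218.1]), array([272.3, 206.1]), array([192.8, 231.3])]
t 3.95 tray xy [-67.4  32.9] z 63.6 yaw 99.94 F [ 0.6 -0.   0.2] open 0.004 tilt [ 0.0012 -0.0004]
[(array([183.93069307, 185.03712871]), np.int32(404))]
```

View pics/t1.png

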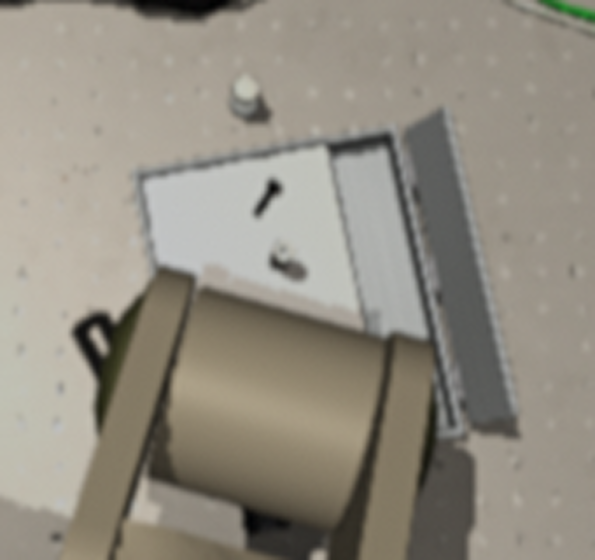

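The top view shows the arm over the C lane with the remaining tray unchanged. I'll recheck the side view for picture lag.

```bash
python3 -c "
from h import *
st(); shot('s2','side',(165,175,325,285),5); im=cv2.imread('pics/s2.png'); print(im[100:300:8,125].max(1)); a=cv2.imread('pics/s1.png'); print(a[100:300:8,125].max(1)); print(cv2.absdiff(a,im).max())"
```

```text
t 4.05 tray xy [-67.2  33. ] z 63.8 yaw 99.95 F [-0.3  0.1 -0.1] open -0.004 tilt [ 0.0019 -0.0006]
[ 61  60  60  63  65  64  67  67  71 118 183 201 199 169 113 134 198 210
 211 210 202 147 104  60  45]
[ 63  62  61  61  62  64  65  66  67 102 176 201 199 169 114 134 199 210
 210 210 202 146 105  60  45]
35
```

>>> {"name": "arm_command", "arguments": {
  "commands": [
    [[0,0,2],0,1],
    [[0,0,1],0,1],
    [[0,0,0],0,1]
  ]
}}

```text
t: 4.4
position: [0.4967, -0.0259, 0.0598]
tcp_rot: [-0.0, 0.643, 0.766, -0.0]
ft_force: [0.4, -0.4, -0.4]
opening: 0.002
finger_force: 0.0
```

```bash
python3 -c "
from h import *
st(); shot('s3','side',(165,175,325,285),5)
im=cv2.imread('pics/s3.png'); print(im[100:300:8,125].max(1))"
```

```text
t 4.4 tray xy [-67.7  33.4] z 59.8 yaw 99.96 F [ 0.4 -0.4 -0.4] open 0.002 tilt [-0.0001  0.    ]
[ 61  63  63  60  61  62  65  65  65  68 108 180 198 169 114 134 199 210
 210 210 202 143 103  62  45]
```

>>> {"name": "arm_command", "arguments": {
  "commands": [
    [[0,0,2],0,1],
    [[0,0,1],0,1],
    [[0,0,0],0,1]
  ]
}}

```text
t: 4.75
position: [0.4966, -0.0259, 0.0566]
tcp_rot: [-0.0, 0.643, 0.766, -0.0]
ft_force: [-0.3, -1.1, -0.7]
opening: 0.004
finger_force: 0.0
```

```bash
python3 -c "
from h import *
st(); shot('s4','side',(165,175,325,285),5)
im=cv2.imread('pics/s4.png'); print(im[100:300:8,125].max(1))"
```

```text
t 4.75 tray xy [-67.8  33.4] z 56.6 yaw 99.96 F [-0.3 -1.1 -0.7] open 0.004 tilt [-0.0005  0.0001]
[ 46  62  62  60  61  64  65  66  66  67  69 111 178 169 113 135 199 210
 210 208 184 126 103  62  45]
```

View pics/s4.png

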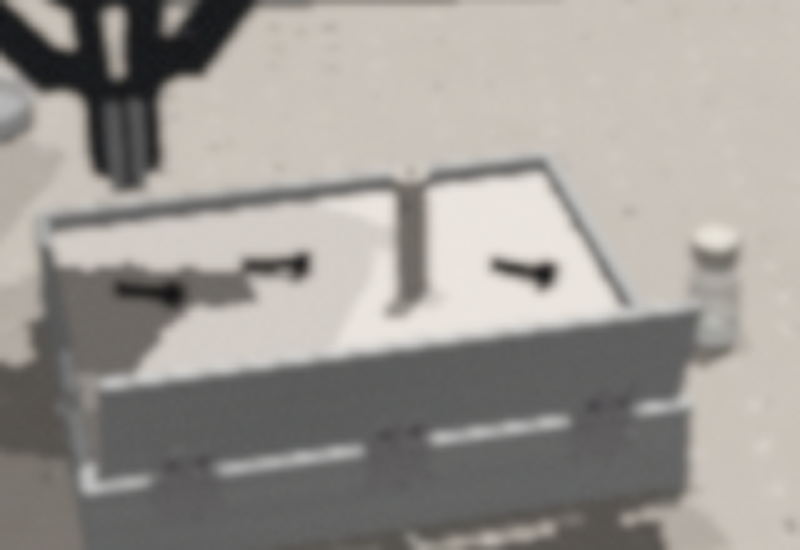

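The tip is at crop (125,186), still clearly above or behind the rim line, which disagrees with z 56.6. I'll compare both hypotheses, wrong height against wrong y.

```bash
python3 -c "
from h import *
p=np.array(env.read_state()['position'])
tip=(190,175+187/5)
for z in (.0376,.05,.068): print(z,ray('side',tip,z),T(ray('side',tip,z)))
for z in (.15,.25,.35): print('top',z,proj('top',[p[0],p[1],z]), proj('top',[p[0]-.01,p[1]+.04,z]))
print('side at z .11,.2',proj('side',[p[0],p[1],.11]),proj('side',[p[0],p[1],.2]))
im=env.camera('side'); cv2.imwrite('pics/full.png',im[:280,60:420,::-1].repeat(2,0).repeat(2,1))
"
```

```text
0.0376 [0.49226039 0.02954475 0.0376    ] [-62.4  88.8]
0.05 [0.49438679 0.00640809 0.05      ] [-64.4  65.7]
0.068 [ 0.4974735  -0.02717739  0.068     ] [-67.1  32.1]
top 0.15 [274.34545469 248.75167965] [253.74326671 254.20798063]
top 0.25 [276.97212059 247.21052238] [253.31186315 253.47494649]
top 0.35 [280.51416262 245.13228174] [252.72974674 252.48582342]
side at z .11,.2 [188.02870239 191.54245904] [184.41883375 144.43282179]
```

View pics/full.png

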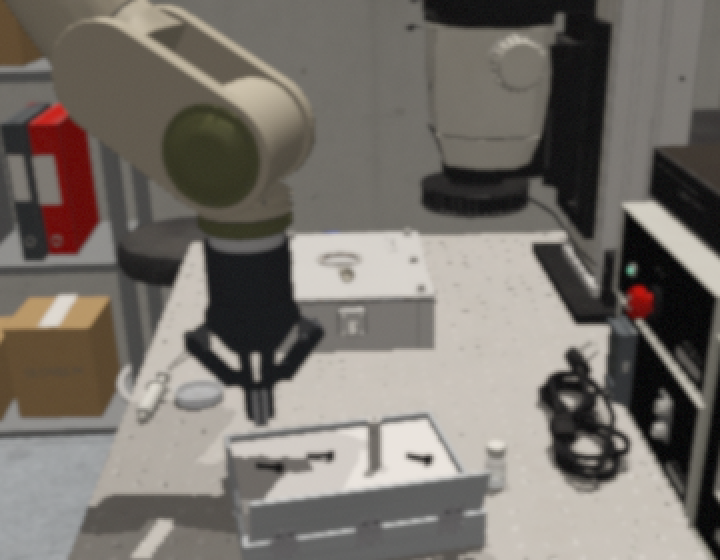

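>>> {"name": "arm_command", "arguments": {
  "commands": [
    [[0,0,1],0,1],
    [[0,0,1],0,1],
    [[0,0,1],0,1],
    [[0,0,0],0,1]
  ]
}}

```text
t: 5.25
position: [0.4966, -0.026, 0.0537]
tcp_rot: [-0.0, 0.643, 0.766, -0.0]
ft_force: [-0.5, -0.7, 0.2]
opening: -0.001
finger_force: 0.0
```

```bash
python3 -c "
from h import *
st()"
```

```text
t 5.25 tray xy [-67.8  33.4] z 53.7 yaw 99.95 F [-0.5 -0.7  0.2] open -0.001 tilt [-0.0003  0.0001]
```

>>> {"name": "arm_command", "arguments": {
  "commands": [
    [[0,0,3],0,1],
    [[0,0,3],0,1],
    [[0,0,3],0,1],
    [[0,0,0],0,1]
  ]
}}

```text
t: 5.65
position: [0.4965, -0.0259, 0.0443]
tcp_rot: [-0.0, 0.643, 0.766, -0.0]
ft_force: [0.3, -0.8, 0.3]
opening: -0.002
finger_force: 0.0
```

>>> {"name": "arm_command", "arguments": {
  "commands": [
    [[0,0,3],0,1],
    [[0,0,2],0,1],
    [[0,0,0],0,1]
  ]
}}

```text
t: 5.95
position: [0.4966, -0.0259, 0.0395]
tcp_rot: [-0.0, 0.643, 0.766, -0.0]
ft_force: [0.1, -0.2, 0.4]
opening: -0.0
finger_force: 0.0
```

```bash
python3 -c "
from h import *
st(); shot('s5','side',(165,175,325,285),5)
im=cv2.imread('pics/s5.png'); print(im[100:300:8,125].max(1))"
```

```text
t 5.95 tray xy [-67.8  33.4] z 39.5 yaw 99.96 F [ 0.1 -0.2  0.4] open -0.0 tilt [-0.0005  0.0002]
[129 136 127  68  27  38  58  64  65  68  70  70  73  76  79  80 112 184
 210 198 146 109 102  61  47]
```

View pics/s5.png

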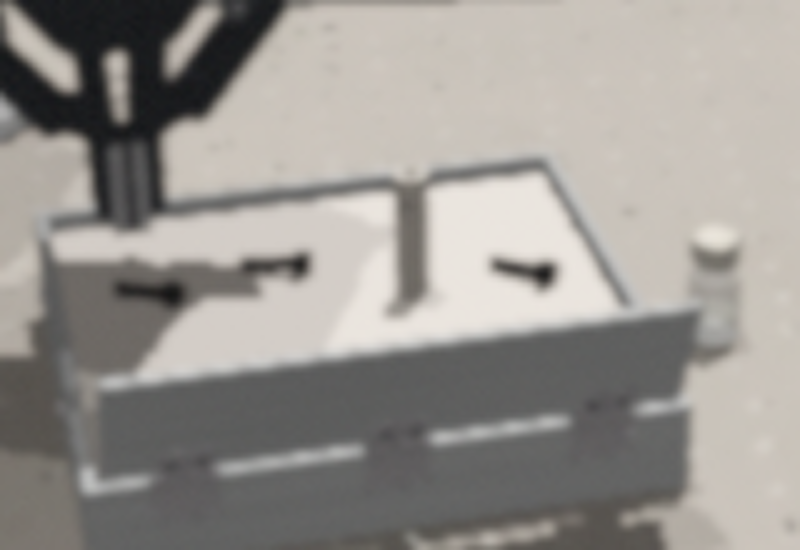

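The tip is at crop (128,228), z about 50 mm, while TCP reads 39.5. So the shut fingertips stand about 10 mm behind the TCP, not 19 mm ahead. I'll feel for the deck.

>>> {"name": "arm_command", "arguments": {
  "commands": [
    [[0,0,3],0,1],
    [[0,0,3],0,1],
    [[0,0,1],0,1],
    [[0,0,1],0,1],
    [[0,0,0],0,1]
  ]
}}

```text
t: 6.5
position: [0.4967, -0.026, 0.0317]
tcp_rot: [-0.0, 0.643, 0.766, -0.0]
ft_force: [1.2, 0.4, 0.6]
opening: 0.004
finger_force: 0.0
```

>>> {"name": "arm_command", "arguments": {
  "commands": [
    [[0,0,1],0,1],
    [[0,0,1],0,1],
    [[0,0,0],0,1]
  ]
}}

```text
t: 6.8
position: [0.4967, -0.026, 0.0297]
tcp_rot: [-0.0, 0.643, 0.766, -0.0]
ft_force: [-0.2, 0.3, 0.6]
opening: 0.0
finger_force: 0.0
```

```bash
cat >> h.py <<'E'
def tiprow(u=190,a=180,b=250):
    im=env.camera('side').max(2); g=im[a:b,u-1:u+2].mean(1); k=np.argmax(g>100); print("tip row",a+k, g[k-3:k+3].round())
E
python3 -c "
from h import *
st(); tiprow(190,205); p=env.read_state()['position']
for z in(.036,.038,.040,.045): print(z,proj('side',[p[0],p[1],z]))"
```

```text
t 6.8 tray xy [-67.7  33.4] z 29.7 yaw 99.96 F [-0.2  0.3  0.6] open 0.0 tilt [-0.0001  0.0001]
tip row 227 [ 83.  88.  96. 104. 109. 107.]
0.036 [190.75971222 227.19789117]
0.038 [190.68846877 226.26816198]
0.04 [190.61708656 225.33662207]
0.045 [190.43802134 222.99981562]
```

>>> {"name": "arm_command", "arguments": {
  "commands": [
    [[0,0,1],0,1],
    [[0,0,0.5],0,1],
    [[0,0,0],0,1]
  ]
}}

```text
t: 7.15
position: [0.4967, -0.026, 0.0282]
tcp_rot: [-0.0, 0.643, 0.766, -0.0]
ft_force: [0.1, -0.1, -0.9]
opening: 0.001
finger_force: 0.0
```

>>> {"name": "arm_command", "arguments": {
  "commands": [
    [[-8,0,0],0,1],
    [[-8,0,0],0,1],
    [[-8,0,0],0,1],
    [[-8,0,0],0,1],
    [[-8,0,0],0,1],
    [[-8,0,0],0,1],
    [[-8,0,0],0,1],
    [[-8,0,0],0,1],
    [[-8,0,0],0,1],
    [[-8,0,0],0,1],
    [[-8,0,0],0,1],
    [[-8,0,0],0,1],
    [[0,0,0],0,1]
  ]
}}

```text
t: 8.45
position: [0.5136, -0.1216, 0.0283]
tcp_rot: [0.0, 0.643, 0.766, 0.0]
ft_force: [-0.6, -0.3, -0.2]
opening: 0.001
finger_force: 0.0
```

```bash
python3 -c "
from h import *
st(); im=env.camera('side'); print([(c.round(1),a) for c,a,r in dark(im,(180,222,285,240),60)])"
```

```text
t 8.45 tray xy [-67.6 -63.7] z 28.3 yaw 99.9 F [-0.6 -0.3 -0.2] open 0.001 tilt [ 0.0004 -0.0003]
[(array([197.9, 228.4]), np.int32(370))]
```

>>> {"name": "arm_command", "arguments": {
  "commands": [
    [[0,0,-25],0,1],
    [[0,0,-25],0,1],
    [[21,9,0],0,1],
    [[21,9,0],0,1],
    [[21,9,0],0,1],
    [[21,9,0],0,1],
    [[21,9,0],0,1],
    [[0,0,0],0,1],
    [[0,0,20],0,1],
    [[0,0,20],0,1],
    [[0,0,7],0,1],
    [[0,0,3],0,1],
    [[0,0,0],0,1]
  ]
}}

```text
t: 9.8
position: [0.5396, -0.0096, 0.0286]
tcp_rot: [0.0, 0.643, 0.766, 0.0]
ft_force: [-0.7, 0.6, 0.5]
opening: -0.006
finger_force: 0.0
```

```bash
python3 -c "
from h import *
st(); im=env.camera('side'); print([(c.round(1),a) for c,a,r in dark(im,(180,222,285,240),60)])"
```

```text
t 9.8 tray xy [-22.6  42. ] z 28.6 yaw 99.95 F [-0.7  0.6  0.5] open -0.006 tilt [ 0.0002 -0.0001]
[(array([220.8, 227.3]), np.int32(29))]
```

```bash
python3 -c "
from h import *
im=env.camera('side'); print([(c.round(1),a) for c,a,r in dark(im,(180,218,285,240),90)]); im=env.camera('top'); print([(c.round(1),a) for c,a,r in dark(im,(255,160,345,265),70)])"
```

```text
[(array([214.9, 219.2]), np.int32(12)), (array([220.2, 227.3]), np.int32(61)), (array([270.9, 228.9]), np.int32(16))]
[(array([307.8, 170.7]), np.int32(39)), (array([281.5, 184.9]), np.int32(14)), (array([299.2, 204.2]), np.int32(9)), (array([310.4, 226.8]), np.int32(79)), (array([281.2, 247.3]), np.int32(277)), (array([320.8, 236.5]), np.int32(37)), (array([321., 254.]), np.int32(34)), (array([308.4, 258.1]), np.int32(8))]
```

A is still at its place and C is off the deck. Sweep B next: y 42 to -63.

>>> {"name": "arm_command", "arguments": {
  "commands": [
    [[-8,0,0],0,1],
    [[-8,0,0],0,1],
    [[-8,0,0],0,1],
    [[-8,0,0],0,1],
    [[-8,0,0],0,1],
    [[-8,0,0],0,1],
    [[-8,0,0],0,1],
    [[-8,0,0],0,1],
    [[-8,0,0],0,1],
    [[-8,0,0],0,1],
    [[-8,0,0],0,1],
    [[-8,0,0],0,1],
    [[-8,0,0],0,1],
    [[0,0,0],0,1]
  ]
}}

```text
t: 11.35
position: [0.5577, -0.1128, 0.0283]
tcp_rot: [0.0, 0.643, 0.766, 0.0]
ft_force: [0.3, -0.5, -0.7]
opening: -0.006
finger_force: 0.0
```

>>> {"name": "arm_command", "arguments": {
  "commands": [
    [[0,0,-25],0,1],
    [[0,0,-25],0,1],
    [[0,0,-25],0,1],
    [[0,0,0],0,1],
    [[17,19,0],0,1],
    [[17,19,0],0,1],
    [[17,19,0],0,1],
    [[17,19,0],0,1],
    [[17,19,0],0,1],
    [[0,0,0],0,1],
    [[0,0,20],0,1],
    [[0,0,20],0,1],
    [[0,0,20],0,1],
    [[0,0,11],0,1],
    [[0,0,4],0,1],
    [[0,0,0],0,1]
  ]
}}

```text
t: 12.95
position: [0.6362, -0.0118, 0.0282]
tcp_rot: [-0.0, 0.643, 0.766, -0.0]
ft_force: [-0.6, 0.4, 1.3]
opening: 0.004
finger_force: 0.0
```

```bash
python3 -c "
from h import *
st(); im=env.camera('side'); print([(c.round(1),a) for c,a,r in dark(im,(180,222,285,240),90)])"
```

```text
t 12.95 tray xy [72.1 23.2] z 28.2 yaw 99.95 F [-0.6  0.4  1.3] open 0.004 tilt [-0.0005  0.0001]
[(array([269.9, 228.4]), np.int32(60)), (array([229. , 236.2]), np.int32(29))]
```

```bash
python3 -c "
from h import *
im=env.camera('side'); print([(c.round(1),a,[np.round(q,1) for q in r]) for c,a,r in dark(im,(205,228,245,248),90)]); print(T(ray('side',(229,236),.041)))
im=env.camera('top'); print([(c.round(1),a,T(ray('top',c,.041))) for c,a,r in dark(im,(255,160,345,265),70)])"
```

```text
[(array([228.9, 237.5]), np.int32(39), [array([229., 238.]), array([10.,  4.]), np.float64(90.0)])]
[ -5.8 -23.5]
[(array([309.6, 169.4]), np.int32(77), array([ 95.4, -85.7])), (array([274.3, 187. ]), np.int32(308), array([70.3,  1.4])), (array([323.4, 204.3]), np.int32(78), array([ 10.9, -99.5])), (array([325.7, 199. ]), np.int32(7), array([  21.8, -107.1])), (array([285.9, 247.3]), np.int32(262), array([-67.5,   2.4])), (array([320.8, 236. ]), np.int32(42), array([-57.3, -78.6])), (array([318.4, 254.6]), np.int32(13), array([-96.2, -64.6]))]
```

>>> {"name": "arm_command", "arguments": {
  "commands": [
    [[-8,0,0],0,1],
    [[-8,0,0],0,1],
    [[-8,0,0],0,1],
    [[-8,0,0],0,1],
    [[-8,0,0],0,1],
    [[-8,0,0],0,1],
    [[-8,0,0],0,1],
    [[-8,0,0],0,1],
    [[-8,0,0],0,1],
    [[-8,0,0],0,1],
    [[-8,0,0],0,1],
    [[0,0,0],0,1],
    [[0,0,-30],0,1],
    [[0,0,-40],0,1],
    [[0,0,-40],0,1],
    [[0,0,0],0,1]
  ]
}}

```text
t: 14.7
position: [0.6538, -0.0987, 0.1446]
tcp_rot: [0.005, 0.643, 0.766, 0.002]
ft_force: [0.2, -0.0, 0.5]
opening: -0.004
finger_force: 0.0
```

```bash
python3 -c "
from h import *
st(); im=env.camera('side'); a=cv2.resize(im[195:285,165:315,::-1],None,fx=5.3,fy=5.3,interpolation=cv2.INTER_CUBIC)[:, :795]; im=env.camera('top'); b=cv2.resize(im[158:272,240:360,::-1],None,fx=1.05,fy=1.05); print(a.shape)
print([(c.round(1),k,T(ray('side',c,.041))) for c,k,r in dark(env.camera('side'),(180,222,285,242),90)])
cv2.imwrite('pics/f1.png',np.vstack([a,np.pad(b,((0,0),(0,795-b.shape[1]),(0,0)))]))
cv2.imwrite('pics/t2.png',im[:,:,::-1]); print([(c.round(1),k,T(ray('top',c,.011))) for c,k,r in dark(im,(255,160,345,265),75)])"
```

```text
t 14.7 tray xy [ 74.4 -65.4] z 144.6 yaw 99.99 F [ 0.2 -0.   0.5] open -0.004 tilt [ 0.0103 -0.0034]
(477, 795, 3)
[(array([228.1, 237.1]), np.int32(17), array([ -8.2, -26.8]))]
[(array([321.8, 167.2]), np.int32(573), array([ 101.3, -120.6])), (array([283.3, 187.6]), np.int32(32), array([ 70.2, -21.4])), (array([266.3, 209.2]), np.int32(17), array([27.3, 27.5])), (array([343.6, 256.4]), np.int32(32), array([-111.1, -124.6]))]
```

View pics/f1.png

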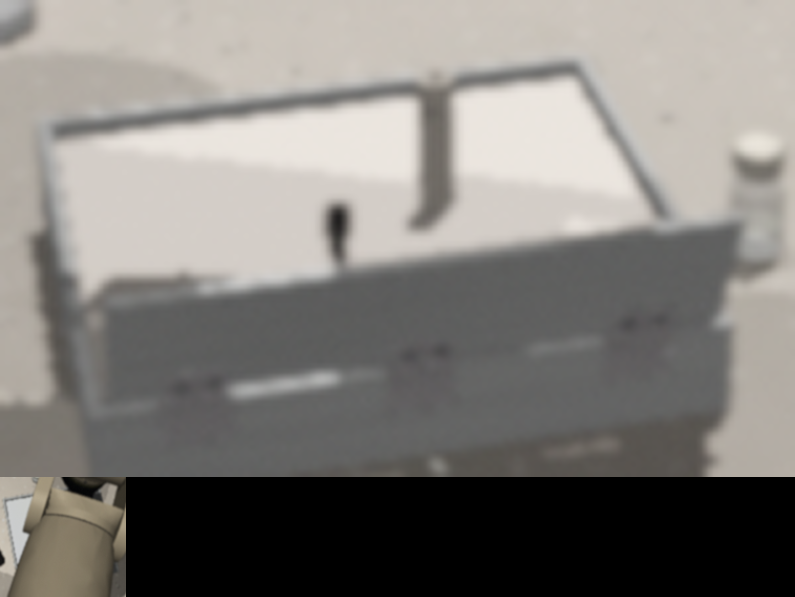

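The picture shows screw B still on the deck. It turned to lie along y, with its head at crop (337,215), px (228.6,235.6), and its tail toward the trough near x = -7. A and C are off the deck and the post is standing. I'll turn the gripper 90° to clear the post and push B from behind its head.

>>> {"name": "arm_command", "arguments": {
  "commands": [
    [[0,0,0],1.5,1],
    [[0,0,0],1.5,1],
    [[0,0,0],1.5,1],
    [[0,0,0],1.5,1],
    [[0,0,0],1.5,1],
    [[0,0,0],1.5,1],
    [[0,0,0],1.5,1],
    [[0,0,0],1.5,1],
    [[0,0,0],1.5,1],
    [[0,0,0],1.5,1],
    [[0,0,0],1.5,1],
    [[0,0,0],1.5,1],
    [[-20,-18,0],0,1],
    [[-20,-18,0],0,1],
    [[-20,-18,0],0,1],
    [[-20,-18,0],0,1],
    [[0,0,0],0,1],
    [[0,0,0],0,1]
  ]
}}

```text
t: 16.65
position: [0.5601, -0.041, 0.1375]
tcp_rot: [-0.0, 0.996, 0.087, -0.001]
ft_force: [0.9, -0.0, 0.0]
opening: -0.002
finger_force: 0.0
```

```bash
python3 -c "
from h import *
st(); im=env.camera('side')
m=dark(im,(215,226,238,246),80); print([(c.round(1),k,T(ray('side',c,.041)),[np.round(q,1) for q in r]) for c,k,r in m])
for v in (230,240,246): print(v,T(ray('side',(228.6,v),.041)))
print('head',T(ray('side',(228.6,235.6),.041)),'tail',T(ray('side',(229.5,244),.041)))"
```

```text
t 16.65 tray xy [-7.9  7.6] z 137.5 yaw 9.98 F [ 0.9 -0.   0. ] open -0.002 tilt [-0.0014  0.0004]
[(array([228.2, 237.8]), np.int32(18), array([ -8.4, -29.1]), [array([228., 238.]), array([8., 2.]), np.float64(90.0)])]
230 [-2.6 -2.6]
240 [ -9.1 -36.6]
246 [-12.8 -56. ]
head [ -6.3 -22. ] tail [-10. -50.]
```

>>> {"name": "arm_command", "arguments": {
  "commands": [
    [[0,0,25],0,1],
    [[0,0,25],0,1],
    [[0,0,25],0,1],
    [[0,0,20],0,1],
    [[0,0,10],0,1],
    [[0,0,4],0,1],
    [[0,0,0],0,1],
    [[0,5,0],0,1],
    [[0,5,0],0,1],
    [[0,5,0],0,1],
    [[0,5,0],0,1],
    [[0,5,0],0,1],
    [[0,5,0],0,1],
    [[0,0,0],0,1]
  ]
}}

```text
t: 18.1
position: [0.5657, -0.0714, 0.0293]
tcp_rot: [0.0, 0.996, 0.086, 0.0]
ft_force: [0.3, 0.1, -0.7]
opening: -0.003
finger_force: 0.0
```

```bash
python3 -c "
from h import *
st()
im=env.camera('side').max(2); print(im[222:254:2,218:246:2])"
```

```text
t 18.1 tray xy [ -7.7 -23.4] z 29.3 yaw 9.92 F [ 0.3  0.1 -0.7] open -0.003 tilt [ 0.0002 -0.0001]
[[227 220 144  67  36  29  28  49 156 223 233 233 227 166]
 [211 204 134  76  40  30  28  46 139 215 229 231 224 162]
 [210 203 138  79  39  30  27  43 128 202 214 216 209 151]
 [191 185 124  80  45  28  26  43 127 201 210 210 204 150]
 [117 113  91  82  42  30  29  42 125 201 210 211 205 157]
 [109 107  91  83  45  27  28  39 118 199 210 210 205 158]
 [109 110  97  86  52  28  32  49 124 200 211 209 196 139]
 [109 108 106  95  74  51  49  94 169 206 210 205 158 114]
 [110 110 109 105  93  47  25  99 190 209 210 206 174 162]
 [109 109 109 109 102  57  23  65 158 193 205 207 208 208]
 [110 111 108 110 108  91  50  67 112 130 157 172 196 207]
 [111 110 110 110 113 119 145 155 161 167 182 182 171 167]
 [117 117 120 122 121 125 160 163 145 127 122 116 106  97]
 [114 108 103 101  99  96  96  96  95  92  92  92  92  92]
 [ 93  93  92  92  93  92  92  92  92  92  93  93  92  92]
 [ 93  93  93  92  93  92  92  92  92  91  92  91  92  93]]
```

>>> {"name": "arm_command", "arguments": {
  "commands": [
    [[0,5,0],0,1],
    [[0,5,0],0,1],
    [[0,5,0],0,1],
    [[0,5,0],0,1],
    [[0,5,0],0,1],
    [[0,5,0],0,1],
    [[0,5,0],0,1],
    [[0,3,0],0,1],
    [[0,0,0],0,1],
    [[0,-4,-30],0,1],
    [[0,0,-40],0,1],
    [[0,0,-30],0,1],
    [[-10,0,-20],0,1],
    [[0,0,0],0,1]
  ]
}}

```text
t: 19.55
position: [0.562, -0.1062, 0.1522]
tcp_rot: [0.001, 0.996, 0.087, 0.002]
ft_force: [0.8, 0.2, -0.2]
opening: 0.001
finger_force: 0.0
```

```bash
python3 -c "
from h import *
st()
im=env.camera('side').max(2); print(im[224:248:2,212:260:2])
print([(c.round(1),k) for c,k,r in dark(env.camera('side'),(180,222,285,248),90)])"
```

```text
t 19.55 tray xy [-17.3 -56.9] z 152.2 yaw 9.97 F [ 0.8  0.2 -0.2] open 0.001 tilt [ 0.0047 -0.002 ]
[[229 229 229 230 230 229 230 229 229 229 230 229 229 229 229 223 162 108
  110 175 225 229 229 229]
 [229 229 229 229 229 229 229 229 229 230 229 229 230 229 229 223 162 108
  110 175 225 229 229 229]
 [229 229 229 229 229 229 229 229 229 229 229 230 229 229 229 223 163 108
  111 174 225 229 229 229]
 [223 225 228 228 229 229 229 229 229 229 229 229 229 229 229 224 171 109
  108 171 224 229 229 229]
 [207 209 213 214 221 223 223 227 228 228 229 229 229 229 229 224 171 108
  108 161 217 227 229 229]
 [206 206 205 206 206 207 208 211 213 217 222 223 225 226 227 215 159 115
  127 183 208 223 229 229]
 [206 206 205 206 206 206 206 206 206 207 208 207 208 211 208 168 134 140
  184 206 214 221 223 223]
 [206 205 206 206 206 206 206 206 207 207 206 206 206 206 202 170 159 178
  202 207 209 207 207 207]
 [206 206 206 206 206 206 206 206 215 222 210 206 206 206 205 205 204 204
  204 205 205 204 201 200]
 [206 206 206 206 206 206 206 211 224 226 211 205 204 205 202 200 199 198
  190 184 187 181 166 155]
 [206 206 205 204 204 203 200 204 214 215 200 188 183 183 177 163 150 148
  138 121 114 108 102  95]
 [194 191 184 175 165 151 138 130 138 151 147 131 117 111 107  99  93  93
   92  91  91  90  92  92]]
[]
```

>>> {"name": "arm_command", "arguments": {
  "commands": [
    [[0,22,0],0,1],
    [[0,26,0],0,1],
    [[0,26,0],0,1],
    [[0,26,0],0,1],
    [[0,26,0],0,1],
    [[0,0,0],0,1],
    [[0,0,0],0,1]
  ]
}}

```text
t: 20.35
position: [0.583, -0.2298, 0.1476]
tcp_rot: [-0.001, 0.996, 0.086, -0.001]
ft_force: [-0.1, 0.3, 0.0]
opening: -0.002
finger_force: 0.0
```

```bash
python3 -c "
from h import *
st()
im=env.camera('top'); cv2.imwrite('pics/t3.png',im[:,:,::-1])
for th in(70,100): print(th,[(c.round(1),k,T(ray('top',c,.011))) for c,k,r in dark(im,(258,172,330,258),th)])
g=im.max(2)
for x in range(-95,96,10): print(x,[int(g[tuple(proj('top',[*(o+d*x/1e3+n*y/1e3),z]).round().astype(int)[::-1])]) for y,z in((-100,.01),(-92,.01),(-84,.01),(-76,.01),(-68,.01),(-58,.04),(-50,.04),(-40,.04),(-20,.04))])"
```

```text
t 20.35 tray xy [ -18.1 -182.3] z 147.6 yaw 9.92 F [-0.1  0.3  0. ] open -0.002 tilt [-0.0023  0.0018]
70 [(array([302.7, 172.1]), np.int32(10), array([ 98.1, -73.7])), (array([305.9, 182.6]), np.int32(16), array([ 71.9, -75.8])), (array([322. , 214.3]), np.int32(32), array([ -8.2, -96.9])), (array([328., 225.]), np.int32(13), array([ -34.9, -105.3])), (array([321.8, 236.1]), np.int32(25), array([-57.2, -85.9])), (array([328. , 256.5]), np.int32(6), array([-104.9,  -89.8]))]
100 [(array([304. , 172.5]), np.int32(23), array([ 96.6, -76.5])), (array([322.8, 206.6]), np.int32(143), array([   9.2, -102.8])), (array([326.6, 184.1]), np.int32(156), array([  59.5, -122.9])), (array([306. , 182.9]), np.int32(29), array([ 71.2, -76. ])), (array([285.8, 205.8]), np.int32(16), array([ 26.8, -18.6])), (array([321.9, 236.1]), np.int32(38), array([-57.2, -86.1])), (array([324.1, 256.4]), np.int32(25), array([-103.1,  -81.2]))]
-95 [130, 131, 120, 137, 130, 128, 165, 187, 175]
-85 [138, 136, 135, 140, 143, 156, 189, 197, 196]
-75 [138, 137, 136, 142, 140, 173, 196, 197, 197]
-65 [136, 130, 139, 136, 161, 179, 196, 196, 196]
-55 [122, 26, 76, 76, 170, 177, 197, 197, 197]
-45 [128, 143, 170, 178, 178, 144, 196, 196, 196]
-35 [128, 174, 173, 177, 177, 150, 197, 198, 197]
-25 [130, 174, 176, 177, 176, 149, 197, 196, 197]
-15 [138, 176, 163, 177, 171, 153, 197, 197, 196]
-5 [44, 130, 128, 161, 172, 156, 197, 197, 197]
5 [172, 177, 178, 178, 171, 161, 197, 197, 197]
15 [167, 178, 178, 178, 178, 165, 197, 198, 131]
25 [171, 178, 181, 180, 179, 166, 198, 197, 103]
35 [174, 178, 182, 180, 179, 164, 198, 197, 185]
45 [177, 179, 182, 180, 181, 172, 197, 197, 197]
55 [178, 178, 183, 149, 180, 175, 198, 197, 197]
65 [159, 179, 182, 41, 173, 178, 198, 195, 197]
75 [160, 178, 182, 30, 172, 178, 196, 198, 197]
85 [158, 178, 175, 151, 166, 147, 197, 196, 197]
95 [88, 98, 99, 98, 110, 119, 190, 180, 164]
```

All three screws are in the trough: tray (71,-76), (-8,-97) and (-57,-86). Next I lower behind the lid and swing it over.

>>> {"name": "arm_command", "arguments": {
  "commands": [
    [[0,0,25],0,1],
    [[0,0,25],0,1],
    [[0,0,25],0,1],
    [[0,0,8],0,1],
    [[0,0,0],0,1],
    [[0,-10,0],0,1],
    [[0,-10,0],0,1],
    [[0,-10,0],0,1],
    [[0,-8,0],0,1],
    [[0,-7,0],0,1],
    [[0,-7,0],0,1],
    [[0,-7,0],0,1],
    [[0,-7,0],0,1],
    [[0,0,0],0,1]
  ]
}}

```text
t: 21.8
position: [0.5716, -0.1641, 0.0662]
tcp_rot: [-0.0, 0.996, 0.087, -0.0]
ft_force: [0.4, 0.1, -0.3]
opening: -0.004
finger_force: 0.0
```

```bash
python3 -c "
from h import *
st()"
```

```text
t 21.8 tray xy [ -17.9 -115.6] z 66.2 yaw 10.0 F [ 0.4  0.1 -0.3] open -0.004 tilt [-0.0007  0.0005]
```

>>> {"name": "arm_command", "arguments": {
  "commands": [
    [[0,-6,0],0,1],
    [[0,-6,0],0,1],
    [[0,-6,0],0,1],
    [[0,-4,4],0,1],
    [[0,-4,4],0,1],
    [[0,-3,5],0,1],
    [[0,-2.5,5],0,1],
    [[0,-2,5],0,1],
    [[0,-1.5,5],0,1],
    [[0,0,0],0,1]
  ]
}}

```text
t: 22.8
position: [0.5654, -0.1303, 0.0375]
tcp_rot: [-0.0, 0.996, 0.087, -0.001]
ft_force: [-0.4, 0.4, 0.6]
opening: 0.001
finger_force: 0.0
```

```bash
python3 -c "
from h import *
st(); im=env.camera('top').max(2)
g=lambda x,y,z:int(im[tuple(proj('top',[*(o+d*x/1e3+n*y/1e3),z]).round().astype(int)[::-1])])
for y in range(-140,-44,6): print(y,[g(x,y,.045) for x in(60,70,80,90)])"
```

```text
t 22.8 tray xy [-18.1 -81.3] z 37.5 yaw 9.96 F [-0.4  0.4  0.6] open 0.001 tilt [-0.0014  0.0007]
-140 [142, 129, 110, 135]
-134 [145, 136, 115, 103]
-128 [149, 115, 114, 122]
-122 [143, 85, 138, 126]
-116 [85, 140, 139, 134]
-110 [138, 138, 137, 137]
-104 [139, 138, 139, 94]
-98 [138, 140, 128, 47]
-92 [139, 114, 59, 44]
-86 [114, 64, 49, 112]
-80 [69, 58, 42, 138]
-74 [60, 43, 137, 150]
-68 [40, 74, 149, 149]
-62 [69, 148, 149, 142]
-56 [186, 183, 186, 176]
-50 [200, 199, 199, 200]
```

>>> {"name": "arm_command", "arguments": {
  "commands": [
    [[0,-1,4],0,1],
    [[0,0,3],0,1],
    [[0,0,1],0,1],
    [[0,0,0],0,1]
  ]
}}

```text
t: 23.25
position: [0.5656, -0.1296, 0.0302]
tcp_rot: [-0.0, 0.996, 0.087, -0.0]
ft_force: [-0.3, 0.4, 0.4]
opening: 0.002
finger_force: 0.0
```

>>> {"name": "arm_command", "arguments": {
  "commands": [
    [[0,0,1],0,1],
    [[0,0,0],0,1]
  ]
}}

```text
t: 23.45
position: [0.5657, -0.1296, 0.0293]
tcp_rot: [0.0, 0.996, 0.087, 0.0]
ft_force: [0.3, 0.5, -0.5]
opening: -0.001
finger_force: 0.0
```

>>> {"name": "arm_command", "arguments": {
  "commands": [
    [[0,0,1],0,1],
    [[0,0,0],0,1]
  ]
}}

```text
t: 23.65
position: [0.5657, -0.1296, 0.0283]
tcp_rot: [-0.0, 0.996, 0.087, -0.0]
ft_force: [-0.3, 0.1, 0.1]
opening: 0.0
finger_force: 0.0
```

Not at the stop yet; continuing until the force rises.

>>> {"name": "arm_command", "arguments": {
  "commands": [
    [[0,0,1],0,1],
    [[0,0,0],0,1]
  ]
}}

```text
t: 23.85
position: [0.5656, -0.1296, 0.0272]
tcp_rot: [-0.0, 0.996, 0.087, -0.0]
ft_force: [0.3, -0.0, 0.2]
opening: -0.0
finger_force: 0.0
```

>>> {"name": "arm_command", "arguments": {
  "commands": [
    [[0,0,1],0,1],
    [[0,0,0],0,1]
  ]
}}

```text
t: 24.05
position: [0.5657, -0.1296, 0.0266]
tcp_rot: [0.0, 0.996, 0.087, 0.0]
ft_force: [-0.2, 0.0, 3.1]
opening: -0.002
finger_force: 1.5
```

>>> {"name": "arm_command", "arguments": {
  "commands": [
    [[0,0,0.7],0,1],
    [[0,0,0],0,1]
  ]
}}

```text
t: 24.25
position: [0.5658, -0.1296, 0.0265]
tcp_rot: [0.0, 0.996, 0.087, 0.0]
ft_force: [-3.1, 1.2, 9.1]
opening: -0.002
finger_force: 4.5
```

The lid is at a hard stop with 9 N. Withdrawing and checking.

>>> {"name": "arm_command", "arguments": {
  "commands": [
    [[0,0,-10],0,1],
    [[0,0,-25],0,1],
    [[0,0,-40],0,1],
    [[0,0,-40],0,1],
    [[0,25,-10],0,1],
    [[0,30,0],0,1],
    [[0,30,0],0,1],
    [[0,30,0],0,1],
    [[0,30,0],0,1],
    [[0,0,0],0,1],
    [[0,0,0],0,1]
  ]
}}

```text
t: 25.35
position: [0.5905, -0.2726, 0.1505]
tcp_rot: [-0.0, 0.996, 0.086, -0.0]
ft_force: [-0.7, 0.7, -0.8]
opening: -0.001
finger_force: 0.0
```

```bash
python3 -c "
from h import *
st(); im=env.camera('top').max(2)
g=lambda x,y,z:int(im[tuple(proj('top',[*(o+d*x/1e3+n*y/1e3),z]).round().astype(int)[::-1])])
for y in range(-128,-44,4): print(y,[g(x,y,.04) for x in(-85,-60,-20,20,60,85)])
c=env.camera('top'); print([(q.round(1),k,T(ray('top',q,.041))) for q,k,r in dark(c,(225,150,345,265),90)])
a=cv2.imread('pics/top0.png'); b=c[:,:,::-1]
for nm,(x0,y0,x1,y1) in dict(vial=(268,150,284,166),fork=(224,216,246,246),post=(279,196,294,212)).items():
  best=cv2.matchTemplate(b[y0-4:y1+4,x0-4:x1+4].copy(),a[y0:y1,x0:x1],cv2.TM_CCOEFF_NORMED); print(nm,cv2.minMaxLoc(best)[1::2])"
```

```text
t 25.35 tray xy [ -18.  -225.7] z 150.5 yaw 9.91 F [-0.7  0.7 -0.8] open -0.001 tilt [-0.0003  0.0004]
-128 [130, 127, 149, 161, 160, 158]
-124 [129, 130, 162, 161, 159, 159]
-120 [129, 130, 164, 160, 160, 160]
-116 [132, 128, 164, 161, 163, 160]
-112 [85, 120, 139, 163, 116, 160]
-108 [79, 109, 129, 143, 112, 156]
-104 [118, 144, 159, 168, 149, 161]
-100 [135, 144, 166, 171, 153, 169]
-96 [137, 147, 168, 171, 168, 174]
-92 [135, 163, 166, 170, 167, 172]
-88 [134, 166, 166, 172, 172, 172]
-84 [137, 169, 166, 170, 172, 171]
-80 [158, 171, 169, 172, 174, 173]
-76 [170, 168, 166, 170, 171, 172]
-72 [175, 170, 168, 171, 175, 175]
-68 [173, 172, 170, 172, 174, 175]
-64 [175, 172, 171, 174, 177, 176]
-60 [158, 163, 160, 156, 170, 154]
-56 [152, 152, 154, 154, 151, 150]
-52 [179, 183, 180, 182, 181, 180]
-48 [196, 196, 198, 197, 197, 198]
[(array([278.7, 161.8]), np.int32(15), array([126.1, -19.8])), (array([285. , 205.3]), np.int32(10), array([ 24.7, -14.1])), (array([235.2, 231.5]), np.int32(210), array([-12.4, 106.4])), (array([336.9, 245.1]), np.int32(8), array([ -83.5, -109.1])), (array([311. , 259.8]), np.int32(120), array([-104.3,  -46.4]))]
vial (0.9995946884155273, (4, 4))
fork (0.9998944997787476, (4, 4))
post (0.999744176864624, (4, 4))
```

The lid is shut with its edge at y about -57, lapping the deck. The post, vial and fork match their first positions. Handing in.

```bash
python3 -c "
from workcell import env
print(env.close_job())"
```

```text
the job is handed in; nothing more can be done
None
```

The job is handed in at about 25 s: all three screws were swept into the trough (one needed a second push), the lid is pushed shut to its stop, and the post, vial and fork match their starting positions in the last top view.

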